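# Hold a broken sugar brick square in the lever cutter for trimming

## Robot

A 6-joint arm with a two-finger parallel gripper is mounted at the origin on the work surface. World frame = base frame: x ahead of the robot, y to its left, z up, the work surface at z = 0. Lengths are in mm, angles in degrees, forces in N, time in s.
With the tool pointing down it reaches from about 350 to 850 mm from the base axis. Payload 8.1 kg.
Tool frame: the origin (TCP) lies at the very end of the fingers, on their centre line; the grasp point (between the pads) lies 19 mm behind it; z points along the fingers, y is the line along which they close (so a half turn about z gives the same grasp; the last joint's range is limited). The gripper opens to 85 mm and grips with 20 to 120 N. Pads are 22 mm wide; open, the fingers measure 114 mm over their backs; the gripper's body (76 mm by 85 mm) begins 54 mm behind the grasp point. The pads swing forward as they close: fully open they stand 13 mm farther back than shut.
Start: joints at [61.226, 7.471, 85.268, -0, 87.261, -4.893], TCP at [242.882, 548.647, 231.292] pointing down, gripper open.
Joint ranges: [-169.43, 169.43], [-51.17, 129.36], [1.28, 143.12], [-76.62, 256.62], [0, 156.53], [-152.29, 152.29]. Speed limits (degrees/s): [136.94, 136.94, 159.86, 180, 180, 180].

## Interface

Orientations are given as [roll, pitch, yaw] about the fixed x, y, z axes, in that order (R = Rz(yaw) Ry(pitch) Rx(roll)).
In Python, from bench import * gives the robot as it stands.
- The arm moves only by the tool play_rows, never from a script. Its argument "increments" is a list of rows, each a list of 3 entries, a list of its own where there are three numbers: the gripper's target within -1 to 1 (fully open at 1, half-way at 0, shut at -1), then the shift along the tool's x, y, z in mm, then the turn about the tool's z in rad. A call has 1 to 12 rows; each row shifts and turns the commanded pose from where the row before left it, along the tool's axes as they then stand; what a row does not reach is not made up. A row lasts 1/12 s, in which the tool goes at most 41.7 mm and 7.16 degrees, less where a joint would pass 70% of its speed; a pose out of reach is approached as far as the arm can. A call is refused whole if a number of a shift passes 41.7 or a number of a turn 0.125, either way. A call with a gripper value outside its range is refused whole. The fingers move at their own pace and stop on an object; "force" is the grip in N (left out, the last holds). Time passes only in rows, so rows that do not move let the fingers close. It gives the time, the measured TCP pose, the force, the opening and the grip force at its end, in the units of the state.
- sense(): the state, without advancing time (a new reading comes with each control period).
- snapshot(name): name is "side" or "top" or "wrist"; returns a dict with "color" (384x512x3 uint8, red, green, blue), "intrinsics" (3x3 intrinsics, pixels), "world_from_camera" (4x4, takes a point from camera to world coordinates). Camera axes: x right, y down, z forward; pixel columns grow to the right and rows downward; lengths in mm; the calibration is good to about 2 mm. A picture is of the moment at which its call begins. There is no depth.
- hand_in(): hands the job in; it is judged then, once.
Trained networks look in a picture, given as the dict that the camera call returned (one of the last four; its "shot" number tells which), for a name from the list of things; names that differ only in an ending like _2 or _b are one class to them, and where a whole thing is asked for, a point or a joint stands for the part that bears it (a point fixed in the world has none). Each returns a list of dicts, best first, with "p" (0 to 1); they miss things now and then, are a little off and sometimes report something else, mostly with a low value. They report only what shows in the picture. A call takes as long as a camera call. They do not tell look-alikes from the thing itself.
- find_in(query, picture): "xyz" ([x, y, z] in mm, in the coordinates of the camera as it stood for that picture, good to about 4 mm: the middle of the surface that is visible of it).
- regions_of(query, picture): "mask" (384x512 bool, what is visible of it).
- pinpoint(query, picture): "xyz" ([x, y, z] in mm, in the coordinates of the camera as it stood for that picture, good to about 4 mm: a listed point, or the origin of a listed thing).
The state is a dict: "time": time; "joint_pos": joint angles; "qd": joint speeds; "joint_efforts": joint torques, N m; "tool_pos": TCP position; "tcp_rot": TCP orientation; "ft_force": force on the tool from outside, world axes, zero at the start; "wrist_torque": the same for the moment, N m; "finger_gap": finger opening in mm; "grip_force": force on a finger pad.
Only numpy, scipy, OpenCV 4.12 (cv2) and the standard library are available. Lean on these libraries where they do the work, as an engineer would, in place of code of your own. Each camera call takes 0.05 s, during which the arm holds its last target. There are 200 camera calls.

## Task

One of the two brown-sugar bricks on the paper has a crumbly, light-coloured broken end that is to be trimmed off. Lay that brick on the white bed of the lever cutter with its broken end out past the red cut line, and press it into the corner, flat on the bed, so that its smooth end is tight against the end stop and its long side is flush and tight against the back fence; do not ram it, the sugar chips. The job finishes while you hold it pressed firmly against both, ready for the cut: do not let go, leave the blade lever up, and leave the other things where they are.

Things in the scene. Friction and masses are not known exactly. Their poses are not given: they have to be found in the camera images.
- brick_center (a point): centre of the brick to trim: dark brown pressed sugar, 120 x 56 x 50 mm (long x wide x high), about 0.46 kg, lying flat at any yaw, centre 25 mm above its underside. Axes: x along its length to the smooth end, y across, z up. The last 10 mm at -x are the crumbly tan broken end; all other faces are smooth and square. Grip it across the 56 mm width.
- brick_end (a point): centre of the smooth end face of that brick (60 mm from its centre along its +x, 25 mm above its underside); same axes as the brick
- corner (a point): work corner of the lever cutter: where the faces of back fence and end stop meet on the top of the white, slippery plastic bed, 30 mm above the table. Cutter axes: x away from the worker to the back fence, y left along it to the blade, z up. A home brick has its centre at -28, +60, +25 mm from here. Bed: x -160 to +130, y -50 to +104 mm (left edge, red cut line; a home brick overhangs it by 16 mm). Fixed.
- back_fence: rigid dark steel rail, 15 mm thick (x), 130 mm long (y), 12 mm high, fixed on the bed; its face towards the worker (-x) is the fence. Origin at the centre of its underside, cutter axes. Fingers that grip only the upper half of the brick pass over it freely.
- end_stop: rigid dark steel rail, 90 mm long (x), 12 mm thick (y), 12 mm high, fixed on the bed; its face towards +y is the stop. Behind it (-y) its black clamp knob, 16 mm high. Origin at the centre of its underside, cutter axes.
- lever (a joint): angle (rad) of the blade lever: 0 leaning back on its rest, growing to 1.7 as it is pulled down to the bed. It starts up (0 to 0.1), stays where it is left, and must stay up. Its pivot is 90 mm to +x and 107 mm to +y of the corner and 36 mm above the bed; the lever stands up 360 mm from there.
- sound_center (a point): centre of the other brick: the same size and colour (120 x 56 x 50 mm, x along its length) but dark and smooth at both ends; leave it where it is
- tray: low steel tray for offcuts, 190 x 95 x 22 mm, standing on the table just beyond the bed's left edge; origin under its centre. Leave it.
- brush: bench brush lying at the left of the cutter; leave it
- scraper: steel dough scraper, 110 mm wide with a white round handle, lying flat; leave it
- bowl: steel bowl, 130 mm across and 50 mm high; leave it
Not all that is in view belongs to the job. Leave any purple look-alike of the part that bears brick_center alone.

How it is judged (in metres and radians):
On the way, in this order (a step that is already met when the one before it is completed fails the run):
1. the broken brick is lifted off the table (height (world z) of brick_center above 0.045 m), for 0.1 s.
2. it lies on the cutter's bed with its smooth end towards the end stop (z of brick_center in the frame of corner between 0.02 and 0.03 m and x of brick_center in the frame of corner between -0.13 and 0 m and y of brick_center in the frame of corner between 0.03 and 0.12 m and x of corner in the frame of brick_center above 0.03 m), for 0.1 s.
At the end, for the whole second after the job is handed in: The robot's fingers hold the broken brick at rest, flat on the bed (3 mm, 0.05 rad), smooth end to the end stop, within 3 mm of both fences and 0.03 rad of square, pressed with more than 1.5 N against the back fence and more than 1.5 N against the end stop at the same time; the blade lever is up (contact force between brick and back_fence above 1.5 N and contact force between brick and end_stop above 1.5 N and contact force between brick and the fingers above 1.5 N and y of brick_end in the frame of corner between -0.003 and 0.003 m and x of brick_end in the frame of corner between -0.031 and -0.025 m and z of brick_center in the frame of corner between 0.022 and 0.028 m and angle between the x axis of brick_center and the y axis of corner, either way round below 0.03 rad and angle between the z axis of brick_center and the z axis of corner, either way round below 0.05 rad and linear speed of brick below 0.01 m/s and value of joint lever below 0.25 rad); the arm keeps its last pose, push and grip.
It fails at once if the brick is rammed against the back fence or the end stop (over 60 N) (contact force between brick and back_fence above 60 N or contact force between brick and end_stop above 60 N).
It fails at once if the blade lever is moved down (value of joint lever above 0.25 rad).
It fails at once if another thing is shifted more than 20 mm (distance of any of sound_center, tray, brush, scraper, bowl from where it was at the start of the episode above 0.02 m).
It also fails if it takes over 51 s, if anything falls off the work surface, if the arm or the gripper's body presses on something with over 40 N, if the wrist force passes 120 N, or if a joint passes its speed limit or range.

## Working session

There is one attempt and no reset: what is moved stays moved. The work goes in short steps, Python scripts to look and compute and a tool call to move; the robot and the scene stay as the last step left them, time stands still between calls to the robot, and variables do not carry over. Pictures are saved under pics/ and viewed, at most 10 in all, crops included, and the job is handed in when it is done.

Besides the shell and the picture viewer there is one more tool, called in YAML: its name, and indented under it one key for each argument. play_rows: Moves the arm, as the interface text tells. Its arguments: {"type":"object","properties":{"increments":{"type":"array","items":{"type":"array"}},"force":{"type":"number"}},"required":["increments"]}

```bash
mkdir -p pics
cat > h.py <<'E'
from bench import *
import numpy as np, cv2
def W(s,p): return (s["world_from_camera"]@np.r_[p,1])[:3]
def save(s,n): cv2.imwrite(f"pics/{n}.png",s["color"][:,:,::-1])
def ray(s,u,v,z):
    T=s["world_from_camera"];d=T[:3,:3]@np.linalg.solve(s["intrinsics"],[u,v,1]);o=T[:3,3]
    return o+d*(z-o[2])/d[2]
def proj(s,P):
    p=np.linalg.inv(s["world_from_camera"])@np.r_[P,1];q=s["intrinsics"]@p[:3];return q[:2]/q[2]
E
python3 - <<'E'
from h import *
np.set_printoptions(precision=1,suppress=True)
ims=[]
for n in("top","side"):
    s=snapshot(n);ims.append(s["color"])
    save(s,n+"1")
    for q in("brick_center","brick_end","corner","sound_center","back_fence","end_stop","tray"):
        for r in pinpoint(q,s)[:3]: print(n,q,round(r["p"],2),W(s,r["xyz"]),proj(s,W(s,r["xyz"])))
st=sense();print({k:np.array(v) for k,v in st.items()})
E
```

```text
top brick_center 0.86 [ 502.2 -150.7   26.9] [309.7 195.2]
top brick_center 0.7 [ 314.5 -189.    27.6] [321.8 253. ]
top brick_end 0.98 [ 535.7 -196.5   25.8] [323.6 185. ]
top brick_end 0.63 [ 366.3 -164.    25.1] [313.9 236.9]
top brick_end 0.54 [ 724.  -165.3   -1.1] [312.6 129.5]
top corner 0.71 [568.2 108.3  31.3] [230.4 174.6]
top sound_center 0.56 [ 573.5 -380.8   27. ] [379.9 173.6]
top back_fence 0.48 [581.3 142.2  30.2] [220.  170.6]
top end_stop 0.77 [520.5 105.8  29.1] [231.1 189.3]
top tray 0.85 [515.1 275.9   0.8] [180.4 191.2]
top tray 0.6 [ 726.4 -163.3   -3.3] [311.9 128.9]
side brick_center 0.61 [ 313.3 -181.7   26.9] [259.1 281.2]
side brick_center 0.58 [ 496.3 -149.9   23.7] [294.7 240.8]
side brick_end 0.94 [ 370.5 -159.7   27.8] [267.8 264.9]
side brick_end 0.75 [ 535.3 -195.1   21.1] [315.1 242.3]
side corner 0.57 [566.  108.3  29.4] [248.7 190. ]
side corner 0.47 [521.5 106.1  26.2] [239.6 197.1]
side sound_center 0.96 [ 574.2 -377.2   24.9] [376.3 267.2]
side back_fence 0.69 [575.2 141.   25.3] [243.8 185.4]
side end_stop 0.62 [521.1 107.   25.7] [239.3 197.2]
side end_stop 0.41 [ 726.4 -337.7   -3.8] [390.8 239.3]
side tray 0.86 [511.1 280.3  -1.9] [202.7 182.4]
{'time': array(0.8), 'joint_pos': array([61.2,  7.5, 85.3, -0. , 87.3, -4.9]), 'qd': array([ 0. ,  0.1,  0. ,  0. , -0.1,  0. ]), 'joint_efforts': array([  0. , -56.9, -50.1,  -0. ,   0. ,  -0. ]), 'tool_pos': array([242.9, 548.7, 231.3]), 'tcp_rot': array([180. ,   0. , 156.1]), 'ft_force': array([-0.3, -0.6, -0.4]), 'wrist_torque': array([0., 0., 0.]), 'grip_force': array(0.), 'finger_gap': array(85.3)}
```

View pics/top1.png

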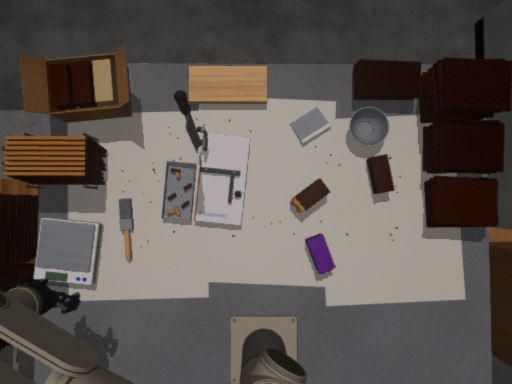

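View pics/side1.png

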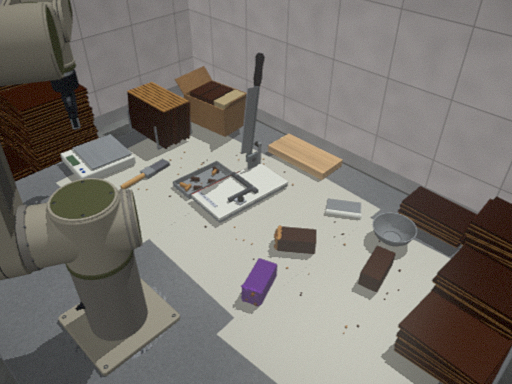

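The top view shows the broken brick at about (310,196), with its tan end at (297,205). The purple look-alike is at (321,253), the sound brick at (380,174), and the cutter corner at about (230,174). The side view agrees. I'll move over the cutter for a close look.

play_rows:
  increments:
    - [1,[-28.4,-25.6,-8],0]
    - [1,[-28.4,-25.6,-8],0]
    - [1,[-28.4,-25.6,-8],0]
    - [1,[-28.4,-25.6,-8],0]
    - [1,[-28.4,-25.6,-8],0]
    - [1,[-28.4,-25.6,-8],0]
    - [1,[-28.4,-25.6,-8],0]
    - [1,[-28.4,-25.6,-8],0]
    - [1,[-28.4,-25.6,-8],0.12]
    - [1,[-28.4,-25.6,-8],0.12]
    - [1,[-28.4,-25.6,-8],0.12]
    - [1,[-28.4,-25.6,-8],0.12]

```text
time: 1.8
tool_pos: [404.2, 120.4, 327.7]
tcp_rot: [180.0, 0.0, 128.3]
ft_force: [1.5, -0.1, 0.6]
finger_gap: 85.6
grip_force: 0.0
```

play_rows:
  increments:
    - [1,[0,0,0],0]
    - [1,[0,0,0],0]
    - [1,[0,0,0],0]

```text
time: 2.05
tool_pos: [403.9, 122.3, 327.3]
tcp_rot: [180.0, -0.0, 128.6]
ft_force: [-1.6, 0.1, 0.7]
finger_gap: 85.5
grip_force: 0.0
```

Run:
```python
from h import *
np.set_printoptions(precision=1,suppress=True)
s=snapshot("wrist");save(s,"w1");print(s["world_from_camera"])
for q in("brick_center","brick_end","corner","back_fence","end_stop"):
    for r in pinpoint(q,s)[:2]: print(q,round(r["p"],2),W(s,r["xyz"]),proj(s,W(s,r["xyz"])))
print(sense()["tool_pos"],sense()["tcp_rot"])
```

```text
[[  0.8   0.6   0.2 355.4]
 [  0.6  -0.7  -0.2 183.9]
 [  0.    0.3  -1.  468.6]
 [  0.    0.    0.    1. ]]
brick_center 0.82 [ 312.8 -180.3   28. ] [ 86.8 262.8]
brick_center 0.62 [ 499.7 -145.8   28.5] [195.3 310.3]
brick_end 0.8 [ 368.4 -162.5   27.9] [122.9 274.2]
brick_end 0.7 [ 537.2 -200.    28.9] [194.8 342.3]
corner 0.81 [564.7 108.8  30.1] [327.9 223.5]
back_fence 0.73 [578.9 143.3  26.1] [349.8 211.4]
end_stop 0.76 [516.8 108.6  28.1] [304.  204.6]
[403.5 123.2 327. ] [-180.    -0.   128.8]
```

View pics/w1.png

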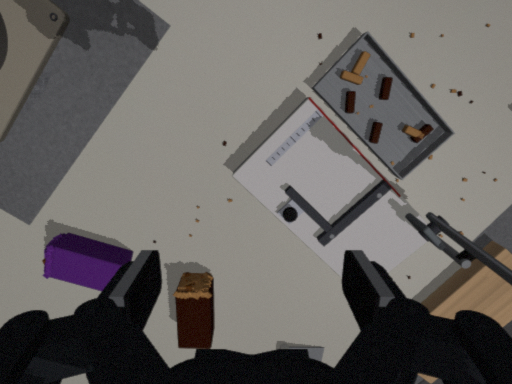

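The wrist view shows the whole cutter: bed corners at (310,98) and (234,172), the red line running to (400,195), and the rail corner near (330,225). The broken brick is at (196,310) with its tan end up at (196,283). Next I fit the lines.

```bash
python3 - <<'E'
from h import *
np.set_printoptions(precision=1,suppress=True)
for s in(snapshot("wrist"),snapshot("top")):
    c=s["color"].astype(int);R,G,B=c[...,0],c[...,1],c[...,2]
    # warp world xy at z to metric image (1px=1mm), x:440..780,y:-20..260
    def warp(z,x0,x1,y0,y1,k=2):
        pts=[(x0,y0),(x1,y0),(x1,y1),(x0,y1)]
        src=np.float32([proj(s,[x,y,z]) for x,y in pts]);dst=np.float32([((y1-y)*k,(x1-x)*k) for x,y in pts])
        return cv2.warpPerspective(s["color"],cv2.getPerspectiveTransform(src,dst),(int((y1-y0)*k),int((x1-x0)*k)))
    n=s["shot"]
    a=warp(30,400,720,20,260); b=warp(50,420,580,-250,-90,3)
    cv2.imwrite(f"pics/wa{n}.png",np.hstack([a,cv2.resize(b,(480,480)) if a.shape[0]==480 else cv2.copyMakeBorder(b,0,a.shape[0]-b.shape[0],0,0,0)])[:,:,::-1])
    ai=a.astype(int);m=(ai[...,0]-ai[...,1]>60)&(ai[...,1]<120)
    v,u=np.nonzero(m);X=720-v/2;Y=260-u/2
    k=(Y>190)&(Y<240)&(X>400);X,Y=X[k],Y[k];
    if len(X)>20:
        vx=cv2.fitLine(np.float32(np.c_[X,Y]),cv2.DIST_HUBER,0,.01,.01).ravel();print(n,len(X),"red",vx,np.degrees(np.arctan(vx[1]/vx[0])))
    # brick: brown/tan colour against paper
    bi=b.astype(np.uint8);g=cv2.cvtColor(bi,cv2.COLOR_RGB2HSV)
    m=((g[...,2]<90)|(g[...,1]>110)).astype(np.uint8);cs,_=cv2.findContours(m,0,2);c=max(cs,key=cv2.contourArea)
    r=cv2.minAreaRect(c);print("brick",580-r[0][1]/3,-90-r[0][0]/3,np.array(r[1])/3,r[2],[ (round(580-p[1]/3),round(-90-p[0]/3)) for p in cv2.boxPoints(r)])
E
ls pics
```

```text
4 279 red [  1.   -0.1 468.8 222. ] -5.680045
brick 525.0365346272787 -159.71471150716144 [ 94.5 210.8] 57.47833251953125 [(508, -45), (622, -223), (542, -274), (429, -96)]
brick 498.3416748046875 -146.76773071289062 [ 58.7 122.4] 52.25319290161133 [(484, -80), (559, -177), (513, -213), (438, -116)]
side1.png
top1.png
w1.png
wa4.png
wa5.png
```

View pics/wa4.png

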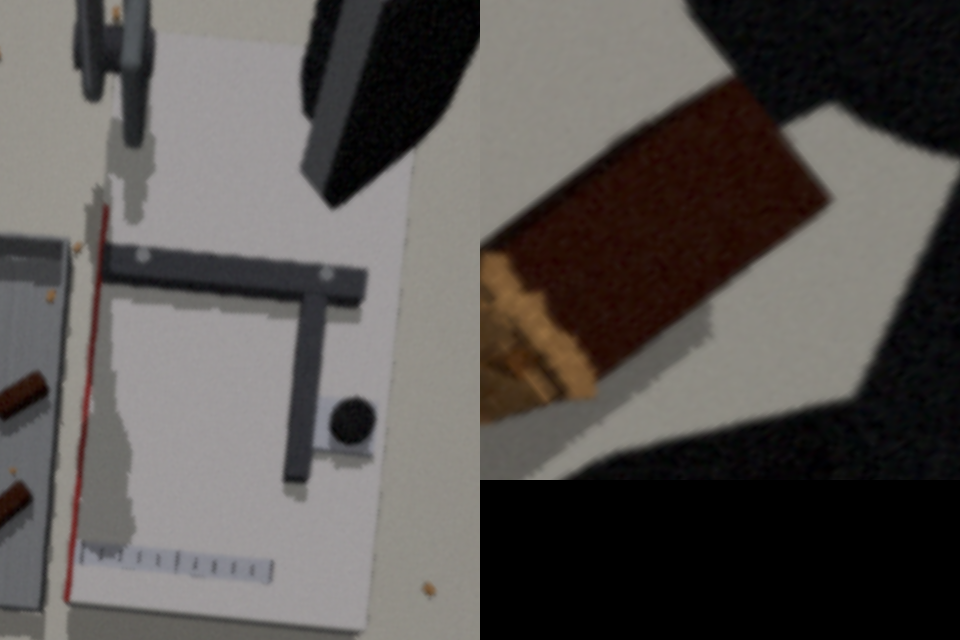

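play_rows:
  increments:
    - [1,[-27,-9.3,20],0]
    - [1,[-27,-9.3,20],0]
    - [1,[-27,-9.3,20],0]
    - [1,[-27,-9.3,20],0]
    - [1,[-27,-9.3,20],0]
    - [1,[-27,-9.3,20],0]
    - [1,[-27,-9.3,20],0]
    - [1,[-27,-9.3,20],0]
    - [1,[-27,-9.3,20],0]
    - [1,[-27,-9.3,20],0.016]
    - [1,[0,0,0],0]
    - [1,[0,0,0],0]

```text
time: 3.45
tool_pos: [498.6, -147.2, 125.2]
tcp_rot: [-179.9, -0.2, 127.6]
ft_force: [0.2, -0.3, 0.3]
finger_gap: 85.5
grip_force: 0.0
```

Run:
```python
from h import *
np.set_printoptions(precision=1,suppress=True)
s=snapshot("wrist");save(s,"w2")
for q in("brick_center","brick_end"):
    for r in pinpoint(q,s)[:2]: print(q,round(r["p"],2),W(s,r["xyz"]),proj(s,W(s,r["xyz"])))
print(sense()["tool_pos"],sense()["tcp_rot"])
```

```text
brick_center 0.75 [ 310.6 -180.6   28.2] [14.2 78.4]
brick_center 0.62 [ 500.4 -148.3   26. ] [251.6 197.1]
brick_end 0.69 [ 370.2 -164.2   27.2] [ 99.5 111.9]
brick_end 0.65 [ 538.  -199.2   23.8] [250.1 264.9]
[ 500.2 -146.1  128.2] [180.    0.  127.8]
```

View pics/w2.png

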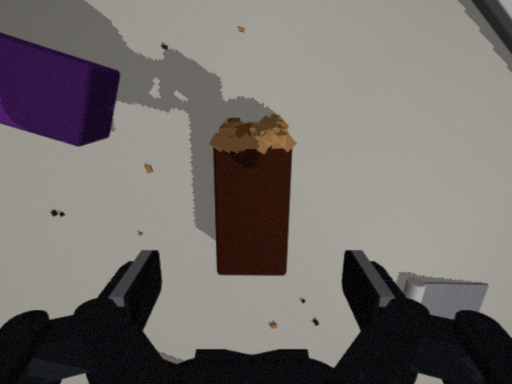

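The brick lies square and centred between the fingers (column 252), so I descend and grip.

play_rows:
  increments:
    - [1,[0,0,14],0]
    - [1,[0,0,14],0]
    - [1,[0,0,14],0]
    - [1,[0,0,14],0]
    - [1,[0,0,14],0]
    - [1,[0,0,14],0]
    - [1,[0,0,14],0]
    - [1,[0,0,10],0]
    - [1,[0,0,0],0]
    - [1,[0,0,0],0]

```text
time: 4.43
tool_pos: [499.8, -146.2, 19.8]
tcp_rot: [180.0, 0.0, 127.8]
ft_force: [0.7, 0.6, 0.9]
finger_gap: 85.6
grip_force: 0.0
```

play_rows:
  increments:
    - [-1,[0,0,0],0]
    - [-1,[0,0,0],0]
    - [-1,[0,0,0],0]
    - [-1,[0,0,0],0]
    - [-1,[0,0,0],0]
    - [-1,[0,0,0],0]
    - [-1,[0,0,0],0]
    - [-1,[0,0,0],0]
    - [-1,[0,0,0],0]
    - [-1,[0,0,0],0]
  force: 50

```text
time: 5.27
tool_pos: [500.7, -147.2, 20.7]
tcp_rot: [179.9, 0.1, 127.7]
ft_force: [-0.8, 1.5, 6.0]
finger_gap: 55.2
grip_force: 55.0
```

play_rows:
  increments:
    - [-1,[0,0,-8],0]
    - [-1,[0,0,-15],0]
    - [-1,[0,0,-15],0]
    - [-1,[0,0,-15],0]
    - [-1,[0,0,-15],0]
    - [-1,[0,0,-15],0]
    - [-1,[0,0,-15],0]
    - [-1,[0,0,-12],0]
    - [-1,[0,0,0],0]
    - [-1,[0,0,0],0]

```text
time: 6.1
tool_pos: [500.0, -147.0, 129.9]
tcp_rot: [180.0, 0.1, 127.7]
ft_force: [-0.1, 0.9, -3.5]
finger_gap: 55.3
grip_force: 54.2
```

play_rows:
  increments:
    - [-1,[15,14,0],0]
    - [-1,[25,23,0],0]
    - [-1,[26,24,0],0]
    - [-1,[26,24,0],0]
    - [-1,[26,24,0],0]
    - [-1,[26,24,0],0]
    - [-1,[26,24,0],0]
    - [-1,[26,24,0],0]
    - [-1,[26,24,0],0]
    - [-1,[20,18,0],0]
    - [-1,[8.7,7,0],0]
    - [-1,[0,0,0],0]

```text
time: 7.1
tool_pos: [527.1, 194.6, 127.7]
tcp_rot: [-179.9, -0.1, 127.9]
ft_force: [-0.3, 0.3, -4.1]
finger_gap: 55.2
grip_force: 54.4
```

play_rows:
  increments:
    - [-1,[0,0,0],0.08]
    - [-1,[0,0,0],0.1]
    - [-1,[0,0,0],0.1]
    - [-1,[0,0,0],0.1]
    - [-1,[0,0,0],0.1]
    - [-1,[0,0,0],0.1]
    - [-1,[0,0,0],0.1]
    - [-1,[0,0,0],0.08]
    - [-1,[0,0,0],0]
    - [-1,[0,0,0],0]
    - [-1,[0,0,0],0]

```text
time: 8.02
tool_pos: [528.0, 191.4, 128.7]
tcp_rot: [-179.9, 0.0, 84.3]
ft_force: [-0.3, 1.1, -4.3]
finger_gap: 55.0
grip_force: 54.3
```

Run:
```python
from h import *
np.set_printoptions(precision=1,suppress=True)
for n in ("wrist","top","side"):
  s=snapshot(n)
  if n!="side": save(s,n+"3")
  for q in("brick_center","brick_end","corner","back_fence","end_stop"):
    for r in pinpoint(q,s)[:2]: print(n,q,round(r["p"],2),W(s,r["xyz"]),proj(s,W(s,r["xyz"])))
print(sense())
```

```text
wrist brick_center 0.69 [529.1 189.  131.3] [253.3 262.6]
wrist back_fence 0.63 [580.5 143.5  26.7] [317.6 240.9]
top brick_center 0.69 [ 310.3 -186.2   30.3] [321.1 254.5]
top brick_end 0.89 [ 366.9 -162.2   24. ] [313.3 236.7]
top brick_end 0.58 [524.  131.4 132.1] [220.9 186.5]
top corner 0.86 [566.5 110.6  32.2] [229.7 175.1]
top back_fence 0.63 [388.7 447.5  -1.3] [128.4 229.1]
top back_fence 0.6 [579.8 144.6  30.4] [219.3 171.1]
top end_stop 0.46 [522.  104.8  28.5] [231.5 188.8]
side brick_center 0.67 [ 314.3 -182.    28.3] [259.4 280.7]
side brick_center 0.59 [525.6 193.4 132.2] [220.9 159. ]
side brick_end 0.91 [519.3 131.  130.7] [232.9 168.2]
side brick_end 0.89 [ 372.3 -159.8   27.8] [268.2 264.6]
side corner 0.95 [567.2 111.3  31.4] [248.4 188.9]
side corner 0.52 [522.2 106.4  29.4] [239.6 196.2]
side back_fence 0.44 [577.6 147.   28.4] [243.  183.6]
side end_stop 0.51 [520.3 103.3  27.4] [239.9 197.4]
side end_stop 0.39 [518.8 133.3 131.1] [232.3 167.9]
{'time': 8.9167, 'joint_pos': array([14.8,  5.7, 98. ,  0. , 76.3, 20.6]), 'qd': array([-0.1,  0. ,  0.1, -0.1,  0. ,  0.1]), 'joint_efforts': array([  0. , -55. , -49.6,  -0. ,   0. ,  -0. ]), 'tool_pos': array([528.3, 192.2, 129.3]), 'tcp_rot': array([180. ,  -0. ,  84.2]), 'ft_force': array([-0.7, -0.5, -4.5]), 'wrist_torque': array([ 0. ,  0.1, -0. ]), 'grip_force': 54.31024253368378, 'finger_gap': 55.064314234830285}
```

View pics/wrist3.png

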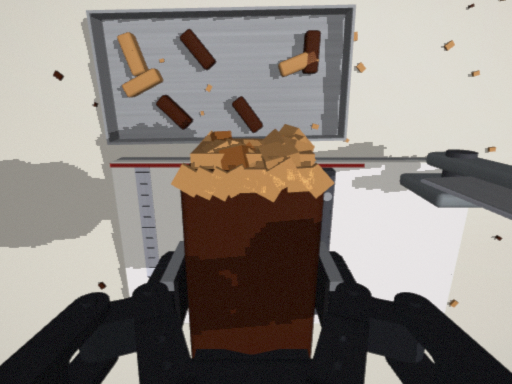

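The brick is held above the bed with the red line level (row 165), so the yaw matches. I lower it gently.

play_rows:
  increments:
    - [-1,[0,0,10],0]
    - [-1,[0,0,14],0]
    - [-1,[0,0,14],0]
    - [-1,[0,0,14],0]
    - [-1,[0,0,10],0]
    - [-1,[0,0,8],0]
    - [-1,[0,0,4],0]
    - [-1,[0,0,2],0]
    - [-1,[0,0,0],0]
    - [-1,[0,0,0],0]

```text
time: 9.75
tool_pos: [528.8, 192.3, 53.9]
tcp_rot: [179.9, -0.0, 84.2]
ft_force: [0.3, 0.2, -4.0]
finger_gap: 55.1
grip_force: 54.4
```

play_rows:
  increments:
    - [-1,[0,0,1],0]
    - [-1,[0,0,1],0]
    - [-1,[0,0,0.5],0]
    - [-1,[0,0,0],0]

```text
time: 10.08
tool_pos: [528.4, 192.2, 50.9]
tcp_rot: [180.0, -0.0, 84.2]
ft_force: [0.8, -0.2, -3.0]
finger_gap: 55.3
grip_force: 54.4
```

play_rows:
  increments:
    - [-1,[0,0,0.5],0]
    - [-1,[0,0,0],0]
    - [-1,[0,0,0],0]

```text
time: 10.33
tool_pos: [528.6, 192.3, 50.8]
tcp_rot: [180.0, -0.0, 84.2]
ft_force: [-1.3, -0.4, 1.1]
finger_gap: 55.3
grip_force: 54.7
```

play_rows:
  increments:
    - [-1,[0,0,0.5],0]
    - [-1,[0,0,0],0]
    - [-1,[0,0,0],0]

```text
time: 10.58
tool_pos: [528.8, 192.3, 50.8]
tcp_rot: [179.9, -0.0, 84.2]
ft_force: [-3.6, -0.7, 5.4]
finger_gap: 55.3
grip_force: 55.4
```

Bed contact made. Now I slide towards the corner (tool +y to the fence, tool −x to the stop).

play_rows:
  increments:
    - [-1,[-2,2,0],0]
    - [-1,[-2,2,0],0]
    - [-1,[-2,2,0],0]
    - [-1,[-2,2,0],0]
    - [-1,[-2,2,0],0]
    - [-1,[-2,2,0],0]
    - [-1,[-1,1,0],0]
    - [-1,[-1,1,0],0]
    - [-1,[0,0,0],0]
    - [-1,[0,0,0],0]

```text
time: 11.42
tool_pos: [541.9, 176.9, 50.8]
tcp_rot: [179.9, -0.0, 84.1]
ft_force: [-0.6, 0.7, 4.7]
finger_gap: 54.7
grip_force: 55.5
```

play_rows:
  increments:
    - [-1,[0,1,0],0]
    - [-1,[0,1,0],0]
    - [-1,[0,0,0],0]
    - [-1,[0,0,0],0]

```text
time: 11.75
tool_pos: [543.6, 176.7, 50.7]
tcp_rot: [179.9, -0.0, 84.2]
ft_force: [-4.0, 1.0, 7.0]
finger_gap: 54.9
grip_force: 55.7
```

play_rows:
  increments:
    - [-1,[-1,0,0],0]
    - [-1,[-1,0,0],0]
    - [-1,[0,0,0],0]
    - [-1,[0,0,0],0]

```text
time: 12.08
tool_pos: [543.7, 174.9, 50.8]
tcp_rot: [179.9, -0.1, 84.1]
ft_force: [-0.9, 1.5, 6.0]
finger_gap: 55.4
grip_force: 55.6
```

play_rows:
  increments:
    - [-1,[0,0.5,0],0]
    - [-1,[0,0.5,0],0]
    - [-1,[0,0,0],0]
    - [-1,[0,0,0],0]

```text
time: 12.42
tool_pos: [544.2, 174.7, 50.7]
tcp_rot: [179.9, -0.0, 84.2]
ft_force: [-2.8, 1.2, 8.6]
finger_gap: 55.2
grip_force: 55.8
```

play_rows:
  increments:
    - [-1,[-0.5,0,0],0]
    - [-1,[-0.5,0,0],0]
    - [-1,[0,0,0],0]
    - [-1,[0,0,0],0]

```text
time: 12.75
tool_pos: [544.5, 173.9, 50.8]
tcp_rot: [179.9, -0.1, 84.2]
ft_force: [-0.9, 3.2, 6.1]
finger_gap: 55.3
grip_force: 55.6
```

play_rows:
  increments:
    - [-1,[0,0.5,0],0]
    - [-1,[0,0.5,0],0]
    - [-1,[0,0,0],0]
    - [-1,[0,0,0],0]

```text
time: 13.08
tool_pos: [545.1, 173.7, 50.7]
tcp_rot: [179.9, -0.0, 84.2]
ft_force: [-3.8, 2.5, 8.3]
finger_gap: 55.4
grip_force: 55.8
```

play_rows:
  increments:
    - [-1,[-0.5,0,0],0]
    - [-1,[-0.5,0,0],0]
    - [-1,[0,0,0],0]
    - [-1,[0,0,0],0]

```text
time: 13.42
tool_pos: [545.4, 172.8, 50.8]
tcp_rot: [179.9, -0.1, 84.1]
ft_force: [-0.7, 3.0, 6.5]
finger_gap: 55.1
grip_force: 55.6
```

play_rows:
  increments:
    - [-1,[0,0.5,0],0]
    - [-1,[0,0.5,0],0]
    - [-1,[0,0,0],0]
    - [-1,[0,0,0],0]

```text
time: 13.75
tool_pos: [546.0, 172.6, 50.8]
tcp_rot: [179.9, -0.0, 84.2]
ft_force: [-3.5, 2.4, 8.6]
finger_gap: 55.4
grip_force: 55.8
```

play_rows:
  increments:
    - [-1,[-0.5,0,0],0]
    - [-1,[-0.5,0,0],0]
    - [-1,[0,0,0],0]
    - [-1,[0,0,0],0]

```text
time: 14.08
tool_pos: [546.2, 172.0, 50.8]
tcp_rot: [179.9, -0.1, 84.2]
ft_force: [-0.7, 4.8, 6.7]
finger_gap: 55.5
grip_force: 55.7
```

play_rows:
  increments:
    - [-1,[0,0.5,0],0]
    - [-1,[0,0.5,0],0]
    - [-1,[0,0,0],0]
    - [-1,[0,0,0],0]

```text
time: 14.42
tool_pos: [546.5, 172.0, 50.7]
tcp_rot: [180.0, -0.1, 84.2]
ft_force: [-5.9, 3.9, 8.8]
finger_gap: 55.0
grip_force: 56.1
```

play_rows:
  increments:
    - [-1,[-0.5,0,0],0]
    - [-1,[-0.5,0,0],0]
    - [-1,[0,0,0],0]
    - [-1,[0,0,0],0]

```text
time: 14.75
tool_pos: [546.5, 171.9, 50.7]
tcp_rot: [180.0, -0.2, 84.2]
ft_force: [-4.5, 9.0, 8.1]
finger_gap: 55.1
grip_force: 55.7
```

Both forces are rising and motion has stopped, so both faces are touching. I firm up the pressure.

play_rows:
  increments:
    - [-1,[0,0.5,0],0]
    - [-1,[0,0.5,0],0]
    - [-1,[0,0,0],0]
    - [-1,[0,0,0],0]

```text
time: 15.08
tool_pos: [546.6, 171.9, 50.8]
tcp_rot: [-179.9, -0.1, 84.2]
ft_force: [-9.6, 8.6, 12.9]
finger_gap: 55.7
grip_force: 56.5
```

play_rows:
  increments:
    - [-1,[-0.5,0.5,0],0]
    - [-1,[0,0,0],0]
    - [-1,[0,0,0],0]
    - [-1,[0,0,0],0]
    - [-1,[0,0,0],0]
    - [-1,[0,0,0],0]

```text
time: 15.58
tool_pos: [546.6, 171.9, 50.8]
tcp_rot: [-179.9, -0.2, 84.2]
ft_force: [-10.6, 10.7, 13.7]
finger_gap: 54.9
grip_force: 56.6
```

Run:
```python
from h import *
np.set_printoptions(precision=1,suppress=True)
for n in ("top","side","wrist"):
  s=snapshot(n); save(s,n+"4")
  for q in("brick_center","brick_end","corner"):
    for r in pinpoint(q,s)[:2]: print(n,q,round(r["p"],2),W(s,r["xyz"]))
  if n=="side": cv2.imwrite("pics/sidecrop.png",cv2.resize(s["color"][130:240,160:310,::-1],None,fx=5,fy=5,interpolation=cv2.INTER_CUBIC))
print(sense())
```

```text
top brick_center 0.87 [ 313.2 -183.9   28.1]
top brick_end 0.67 [ 367.4 -164.8   24.8]
top brick_end 0.6 [540.9 112.8  53.4]
top corner 0.69 [565.2 107.9  31.4]
side brick_center 0.59 [ 315.2 -179.1   28.6]
side brick_center 0.55 [543.  172.8  53.3]
side brick_end 0.82 [ 370.1 -160.8   27.9]
side brick_end 0.77 [538.6 111.7  49.7]
side corner 0.89 [564.5 109.8  30.3]
wrist brick_center 0.76 [545.5 174.   58.4]
{'time': 16.1833, 'joint_pos': array([12.2, 12.5, 99.3,  0.2, 68.3, 17.9]), 'qd': array([ 0. ,  0.1,  0.1,  0. , -0. ,  0.1]), 'joint_efforts': array([ -7.9, -50.5, -43.5,  -4. ,  -3.3,  -0.1]), 'tool_pos': array([546.6, 171.9,  50.8]), 'tcp_rot': array([-179.9,   -0.2,   84.2]), 'ft_force': array([-12.3,  10.8,  14.6]), 'wrist_torque': array([ 1.4,  1.9, -0. ]), 'grip_force': 56.644007563591, 'finger_gap': 54.909439548831166}
```

View pics/sidecrop.png

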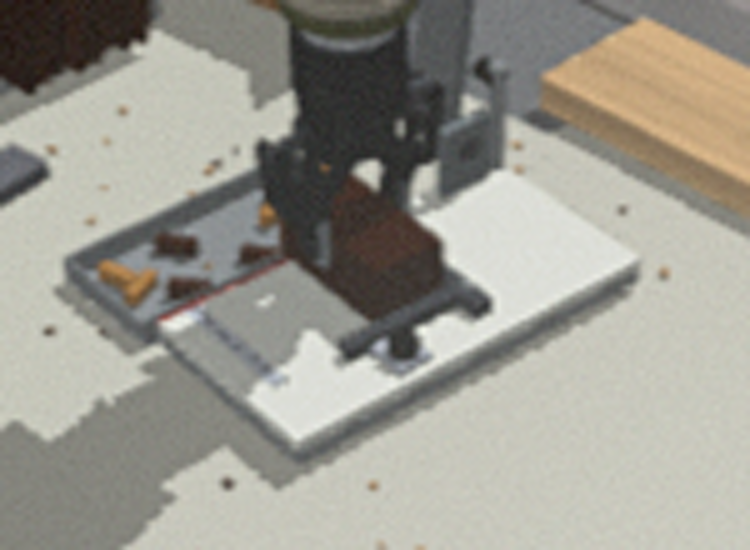

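View pics/wrist4.png

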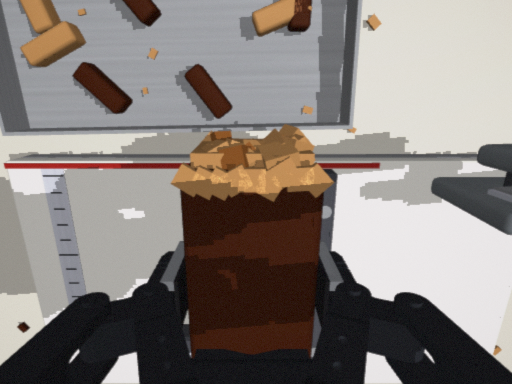

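The side crop shows the brick seated in the rail corner. In the wrist view the red line is level (row 165) and the tan end is past it. Both push forces are steady at about 11 N, so I hand in.

```bash
python3 -c "
from bench import *
print(hand_in())"
```

```text
the job is handed in; nothing more can be done
None
```

I handed the job in with the broken brick gripped flat on the bed and pressed against both the end stop and the back fence at about 11 N each. Its broken end is out past the red cut line and the arm never touched the lever; the hand-in gave no verdict.

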